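Fit the pad clip on a table easel and lock its carriage one hole further

TASK

Hang the loose pad clip by its eye on the upright post of the easel's blue carriage, with its toe pointing towards the sketch pad, and let go of it. Then pull up the red knob to draw the lock pin, slide the carriage to the next hole towards the pad so that the toe comes over the pad's edge, and press the knob fully down. Finish while still holding the knob down, because the pin rides up if it is let go; leave the other things on the table where they are.

Things in the scene. Friction and masses are not known exactly. Their poses are not given: they have to be found in the camera images.
- easel: Table easel lying on its back, fixed. Origin: underside of the aluminium mast, which runs along its y axis, 40 mm wide (x), 25 mm high, y -270 to +160 mm, with 12 mm pin holes in its top at y = +120, +60 and 0 mm. The brown sketch pad on it spans x -100 to +130 mm, y -255 to -55 mm, top 37 mm up; a wooden ledge 52 mm high is at the -y end. Its yaw varies.
- next_hole (a point): Mouth of the hole that the pin must go to: the one next to the carriage on the pad's side, on the mast's top, 25 mm above the table (easel x = 0, y = 0).
- pad_edge (a point): Point on the top edge of the sketch pad that faces the carriage, easel (95, -55, 37) mm: the clip's toe must come over the pad beyond this edge (to its -y side).
- carriage (a joint): Slide of the blue carriage along the mast, m: 0 at the start hole, grows towards the pad (easel -y), 0.060 exactly at the next hole, range -0.060 to 0.068; about 1.5 N of friction. The pin blocks it unless drawn. The carriage block is 66 mm (x) by 60 mm (y), its top 41 mm above the table.
- post_foot (a point): Foot of the steel post on the blue wing of the carriage, 41 mm above the table, axes like the easel's. The post is upright, 10 mm across, 26 mm tall, tip tapered; it stands 95 mm from the knob's axis in easel +x and moves with the carriage. The flat wing reaches 25 mm beyond it in x, and 45 mm to the pad side and 30 mm to the other side in y.
- lock_pin (a joint): Height of the spring lock pin and its knob above fully home, m: 0 fully home in a hole, range 0 to 0.024. A spring (600 N/m) floats it at about 0.0045 when let alone: 3 N press it home, about 8 N hold it at 0.018. The round-ended pin clears the mast above 0.014; below that it is in the hole (1 mm play each way) or stands on the mast.
- knob: Red upright cylindrical knob of the lock pin, 26 mm across, 28 mm tall. This body's origin is NOT on the knob but straight below it: the knob's underside is 60 mm and its top 88 mm above the origin. It rides up and down with the pin and along with the carriage. Below it a steel boss, 22 mm across, rises from the carriage to 55 mm above the table.
- knob_top (a point): Centre of the red knob's top face: 88 mm above the table when the pin is home, about 92.5 mm at the start. The knob reaches 28 mm down from here.
- clip: The loose pad clip, about 0.12 kg: aluminium plate 36 mm (x) by 105 mm (y, from -55 to +50 mm) by 8 mm thick, with a round 18 mm eye at y = +30 mm. On it stands a yellow grip fin, 14 mm thick (x), 30 mm long (y), from 8 to 38 mm high, centred over the origin. Origin: underside of the plate below the fin. The toe with a black rubber strip is its -y end. It starts flat on the table.
- clip_eye (a point): Centre of the clip's 18 mm eye, at the plate's underside.
- clip_toe (a point): Tip of the clip's toe (its -y end), at the underside, 85 mm from the eye.
- tape_roll: Bystander: roll of masking tape, 104 mm across, 24 mm high, lying flat; origin under its centre.
- eraser: Bystander: white eraser 45 x 28 x 16 mm; origin under its centre.
- chalk: Bystander: square green pastel 16 x 75 x 16 mm; origin under its centre.
- jar: Bystander: amber jar 64 mm across, 85 mm high; origin under its centre.
Mind the look-alikes: they are no part of the job. What is meant by the clip is not purple, and is the smaller of those in its own colour.

How it is judged:
By the outcome, as a careful person would: the job done as asked, in the order asked, and still so for the second after the job is handed in, while the arm keeps its last pose, push and grip.
It also fails if it takes over 48 s, if anything falls off the work surface, if the arm or the gripper's body presses on something with over 40 N, if the wrist force passes 120 N, or if a joint passes its speed limit or range.

ROBOT

A 6-joint arm with a two-finger parallel gripper is mounted at the origin on the work surface. World frame = base frame: x ahead of the robot, y to its left, z up, the work surface at z = 0. Lengths are in mm, angles in rad, forces in N, time in s.
With the tool pointing down it reaches from about 275 to 1000 mm from the base axis. Payload 8.4 kg.
Tool frame: the origin (TCP) lies at the very end of the fingers, on their centre line; the grasp point (between the pads) lies 19 mm behind it; z points along the fingers, y is the direction in which the jaws open and shut (so a half turn about z gives the same grasp; the last joint's range is limited). The gripper opens to 85 mm and grips with 20 to 120 N. Pads are 22 mm wide; open, the fingers measure 114 mm over their backs; the gripper's body (76 mm by 85 mm) begins 54 mm behind the grasp point. The pads swing forward as they close: fully open they stand 13 mm farther back than shut.
Start: joints at [1.222, 0.353, 1.633, -0, 1.155, -0.002], TCP at [212.43, 587.794, 205.881] pointing down, gripper open.
Joint ranges: [-2.63, 2.63], [-0.92, 2.1], [0.06, 2.66], [-1.3, 4.44], [0, 2.69], [-3.02, 3.02]. Speed limits (rad/s): [2.22, 2.22, 2.79, 3.14, 3.14, 3.14].

INTERFACE

Orientations are given as [roll, pitch, yaw] about the fixed x, y, z axes, in that order (R = Rz(yaw) Ry(pitch) Rx(roll)).
In Python, from rig import sense, grab_frame, get_calibration, sign_off, boxes_of, trace gives the robot as it stands.
- The arm moves only by the tool servo_tool, never from a script. Its argument "rows" is a list of rows, each a list of 3 entries, a list of its own where there are three numbers: the finger opening in mm, from 0 to 85.4, then the shift along the tool's x, y, z in mm, then the turn, a rotation vector about the tool's x, y, z in degrees. A call has 1 to 8 rows; each row shifts and turns the commanded pose from where the row before left it, along the tool's axes as they then stand; what a row does not reach is not made up. A row lasts 1/8 s, in which the tool goes at most 62.5 mm and 10.7 degrees, less where a joint would pass 70% of its speed; a pose out of reach is approached as far as the arm can. A call is refused whole if a number of a shift passes 62.5 or a number of a turn 10.7, either way. A call with a gripper value outside its range is refused whole. The fingers move at their own pace and stop on an object; "force" is the grip in N (left out, the last holds). Time passes only in rows, so rows that do not move let the fingers close. It gives the time, the measured TCP pose, the force and the opening at its end, in the units of the state.
- sense(): the state, without advancing time (a new reading comes with each control period).
- grab_frame(name): name is "scene" or "top" or "wrist"; returns the picture (420x560x3 uint8, blue, green, red); there is no depth.
- get_calibration(name): a dict with "intrinsics" (3x3 intrinsics, pixels), "world_to_cam" (4x4, takes a point from world to camera coordinates). Camera axes: x right, y down, z forward; pixel columns grow to the right and rows downward; lengths in mm; the calibration is good to about 2 mm. A picture is of the moment at which its call begins: read the wrist's pose just before it. get_calibration takes no time and is no camera call; for the wrist camera it gives the pose at the moment of the call.
- sign_off(): hands the job in, once; it reports no verdict.
Trained networks look in the newest picture that a camera, given by its name, has taken for a name from the list of things; names that differ only in an ending like _2 or _b are one class to them, and where a whole thing is asked for, a point or a joint stands for the part that bears it (a point fixed in the world has none). Each returns a list of dicts, best first, with "conf" (0 to 1); they miss things now and then, are a little off and sometimes report something else, mostly with a low value. They report only what shows in the picture. A call takes as long as a camera call. They do not tell look-alikes from the thing itself.
- boxes_of(camera, thing): "centre" ([x, y, z] in mm, in the coordinates of the camera as it stood for that picture, good to about 4 mm: the middle of the surface that is visible of it).
- trace(camera, thing): "mask" (420x560 bool, what is visible of it).
The state is a dict: "clock": time; "qpos": joint angles; "qvel": joint speeds; "joint_efforts": joint torques, N m; "eef_pos": TCP position; "tcp_rot": TCP orientation; "contact_force": force on the tool from outside, world axes, zero at the start; "wrist_torque": the same for the moment, N m; "opening": opening from 0.0 (shut) to 1.0 (fully open).
Only numpy, scipy, OpenCV 4.12 (cv2) and the standard library are available. Lean on these libraries where they do the work, as an engineer would, in place of code of your own. Each camera call takes 0.05 s, during which the arm holds its last target. There are 200 camera calls.

## Working session

There is one attempt and no reset: what is moved stays moved. The work goes in short steps, Python scripts to look and compute and a tool call to move; the robot and the scene stay as the last step left them, time stands still between calls to the robot, and variables do not carry over. Pictures are saved under pics/ and viewed, about 8 in all and at most 12, crops included, and the job is handed in when it is done.

Besides the shell and the picture viewer there is one more tool, called by a JSON object that holds its "name" and its "arguments", one argument or row to a line. servo_tool: Moves the arm, as the interface text tells. Its arguments: {"type":"object","properties":{"rows":{"type":"array","items":{"type":"array"}},"force":{"type":"number"}},"required":["rows"]}

```bash
mkdir -p pics; ls; cat > h.py <<'E'
import numpy as np, cv2
from rig import *
def shot(cam,name=None):
    im=grab_frame(cam)
    if name: cv2.imwrite(f'pics/{name}.png',im)
    return im
def cal(cam):
    c=get_calibration(cam); return np.array(c['intrinsics'],float),np.array(c['world_to_cam'],float)
def c2w(cam,p):
    K,T=cal(cam); return (np.linalg.inv(T)@np.r_[p,1])[:3]
def proj(cam,P):
    K,T=cal(cam); q=(T@np.r_[P,1])[:3]; q=K@q; return q[:2]/q[2]
def ray(cam,uv,z):
    K,T=cal(cam); Ti=np.linalg.inv(T); o=Ti[:3,3]; d=Ti[:3,:3]@np.linalg.inv(K)@np.r_[uv,1]
    return o+d*(z-o[2])/d[2]
def find(cam,things):
    for t in things:
        for b in boxes_of(cam,t):
            w=c2w(cam,b['centre']); print(cam,t,round(b['conf'],2),w.round(0),proj(cam,w).round(0))
E
python3 - <<'E'
from h import *
a=shot('top','top1'); b=shot('scene','scene1')
cv2.imwrite('pics/both.png',np.hstack([a,b])[:, :] if 0 else cv2.resize(np.vstack([a,b]),None,fx=.71,fy=.71))
find('top',['clip','clip_eye','clip_toe','knob_top','post_foot','pad_edge','easel','carriage'])
print(sense())
E
```

```text
pics
top clip 0.83 [347.  99.   7.] [273. 325.]
top clip 0.64 [ 507. -173.   39.] [402. 252.]
top clip 0.63 [350. 294.  10.] [181. 321.]
top clip 0.58 [535. 274.   1.] [197. 235.]
top clip_eye 0.96 [536. 272.   4.] [197. 234.]
top clip_eye 0.79 [349.  98.  11.] [273. 324.]
top clip_eye 0.72 [352. 294.  11.] [181. 320.]
top clip_toe 0.95 [540. 272.   6.] [197. 232.]
top clip_toe 0.84 [349. 296.  14.] [179. 322.]
top clip_toe 0.76 [352.  94.   5.] [275. 322.]
top knob_top 0.74 [551.  17.  42.] [314. 229.]
top knob_top 0.43 [500.  21.  88.] [314. 252.]
top post_foot 0.76 [551.  17.  40.] [314. 229.]
top pad_edge 0.82 [ 510. -170.   39.] [401. 251.]
top easel 0.96 [ 506. -170.   38.] [401. 252.]
top easel 0.3 [549.  12.  37.] [316. 230.]
top easel 0.24 [537. 271.   4.] [198. 234.]
top carriage 0.97 [552.  12.  40.] [316. 229.]
{'clock': 0.5, 'qpos': array([ 1.22162135e+00,  3.53009199e-01,  1.63342200e+00,  1.58341349e-05,
        1.15520299e+00, -2.40220645e-03]), 'qvel': array([-0.00170193,  0.00072571, -0.00103982, -0.0003035 ,  0.00114413,
       -0.00031757]), 'joint_efforts': array([ 2.68290069e-04, -6.04702234e+01, -3.42171836e+01,  6.17826754e-05,
        2.37523403e-03, -1.04062499e-05]), 'eef_pos': array([212.40696265, 587.78522551, 205.86578996]), 'tcp_rot': array([-3.14155115e+00, -1.45857527e-05,  2.79481349e+00]), 'contact_force': array([ 0.36442416,  0.30393942, -0.25520496]), 'wrist_torque': array([-0.03103266, -0.0005166 , -0.01206253]), 'opening': 0.9995709410536113}
```

View pics/top1.png

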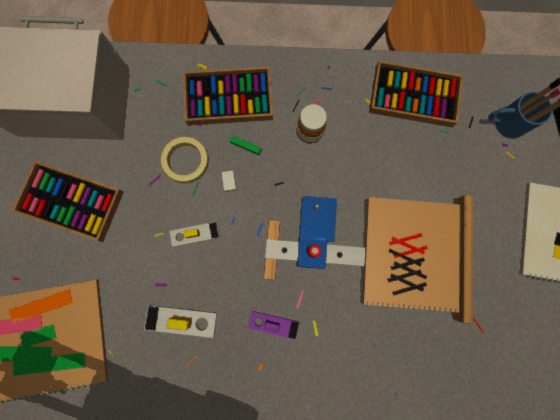

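View pics/scene1.png

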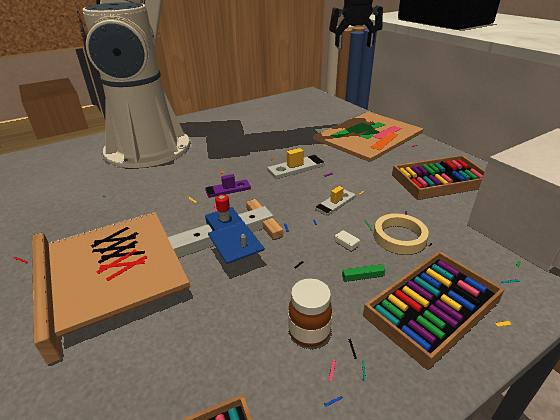

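The top view shows three clip-like things: a small aluminium one with a yellow fin at (195,234), a larger one in the same colour at (181,321), and a purple one at (273,325). The small one at (195,234) is the one meant, since it is not purple and is smaller than its same-coloured twin. The carriage is at (316,230), with the knob at about (314,251), the post at about (317,207) and the pad to the right. I'll confirm this with a crop.

```bash
python3 - <<'E'
from h import *
im=cv2.imread('pics/top1.png')
cv2.imwrite('pics/crop1.png',cv2.resize(im[185:345,140:380],None,fx=3.3,fy=3.3,interpolation=cv2.INTER_CUBIC))
K,T=cal('wrist'); s=sense()
from scipy.spatial.transform import Rotation as R
Rt=R.from_euler('xyz',s['tcp_rot']).as_matrix(); Ti=np.linalg.inv(T)
print('cam in tool',(Rt.T@(Ti[:3,3]-s['eef_pos'])).round(1)); print((Rt.T@Ti[:3,:3]).round(2)); print(K)
for n,uv,z in [('eye',(180,237),8),('toe',(217,231),8),('bigeye',(202,324),8),('knob',(314,251),92),('post',(317,207),67),('mastL',(266,249),25),('mastR',(364,255),25),('padTL',(367,199),37),('padBL',(365,303),37)]:
    print(n,ray('top',uv,z).round(0))
for t in ('clip','easel','carriage'):
  for m in trace('top',t):
    pts=np.argwhere(m['mask'])[:,::-1]; print(t,round(m['conf'],2),len(pts),cv2.minAreaRect(pts.astype(np.float32)))
E
```

```text
cam in tool [  70.7   -1.5 -167.7]
[[ 0.   -0.96 -0.28]
 [ 1.    0.    0.  ]
 [-0.   -0.28  0.96]]
[[375.34611355   0.         278.77782859]
 [  0.         375.34611355 212.08765631]
 [  0.           0.           1.        ]]
eye [529. 309.   8.]
toe [544. 228.   8.]
bigeye [345. 250.   8.]
knob [501.  21.  92.]
post [594.  13.  67.]
mastL [506. 118.  25.]
mastR [499. -94.  25.]
padTL [620. -99.  37.]
padBL [399. -93.  37.]
clip 0.64 761 ((272.94122314453125, 324.7353210449219), (48.749656677246094, 17.46256446838379), 14.03624439239502)
clip 0.6 795 ((193.57693481445312, 233.88462829589844), (17.65045166015625, 49.4212646484375), 78.69007110595703)
clip 0.6 1634 ((180.12628173828125, 320.9266052246094), (70.33843231201172, 25.179288864135742), 6.709836959838867)
easel 0.73 16072 ((368.5, 258.5), (126.99998474121094, 206.99996948242188), 90.0)
carriage 0.83 2270 ((316.8205871582031, 231.83233642578125), (34.89691162109375, 71.94132995605469), 4.39870548248291)
```

View pics/crop1.png

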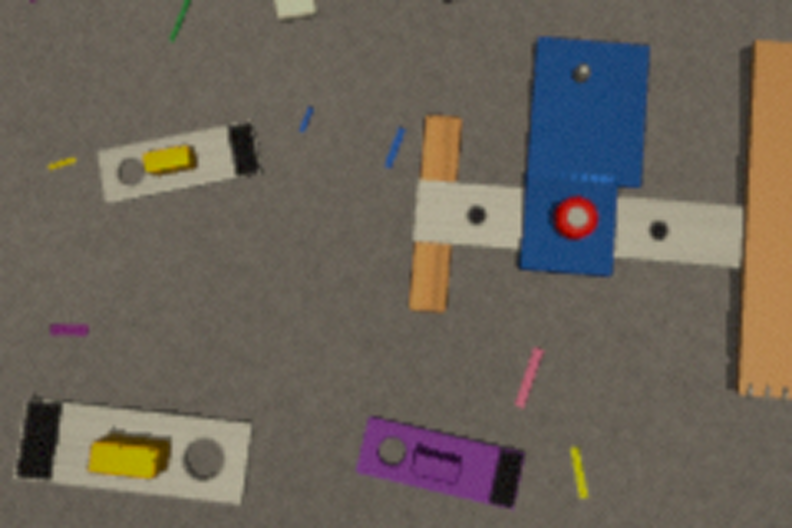

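The crop shows the small clip with its eye at (131,171), yellow fin at (168,159) and black toe at (245,150). Its visible length is about 102 mm, which matches the 105 mm given. The carriage and post agree with the easel at a yaw of about -0.08. I'm moving over the clip now.

{"name": "servo_tool", "arguments": {
  "rows": [
    [50,[-51,-22.5,7],[0,0,0]],
    [50,[-51,-22.5,7],[0,0,0]],
    [50,[-51,-22.5,7],[0,0,0]],
    [50,[-51,-22.5,7],[0,0,0]],
    [50,[-51,-22.5,7],[0,0,0]],
    [50,[-51,-22.5,7],[0,0,0]],
    [50,[-51,-22.5,7],[0,0,0]],
    [50,[-51,-22.5,7],[0,0,0]]
  ]
}}

```text
clock: 1.65
eef_pos: [536.3, 278.5, 149.9]
tcp_rot: [3.141, 0.0, 2.795]
contact_force: [0.8, 1.1, -0.5]
opening: 0.583
```

{"name": "servo_tool", "arguments": {
  "rows": [
    [50,[0,0,0],[0,0,9.9]],
    [50,[0,0,0],[0,0,9.9]],
    [50,[0,0,0],[0,0,9.9]],
    [50,[0,0,0],[0,0,9.9]],
    [50,[0,0,0],[0,0,9.8]],
    [50,[0,0,0],[0,0,9.8]],
    [50,[0,0,0],[0,0,0]]
  ]
}}

```text
clock: 2.52
eef_pos: [535.0, 279.9, 149.9]
tcp_rot: [3.141, -0.0, 1.763]
contact_force: [-0.7, -0.3, 0.2]
opening: 0.585
```

```bash
python3 - <<'E'
from h import *
s=sense();print(s['clock'],s['eef_pos'],s['tcp_rot'],s['qpos'].round(2))
shot('wrist','w1')
for n,p in [('eye',(529,309,8)),('toe',(544,228,8)),('org',(535,280,38))]: print(n,proj('wrist',np.array(p,float)))
for m in trace('wrist','clip'):
    pts=np.argwhere(m['mask'])[:,::-1]; print(round(m['conf'],2),len(pts),cv2.minAreaRect(pts.astype(np.float32)))
E
```

```text
2.525 [535.0236033  279.85168322 149.92757666] [ 3.14146800e+00 -2.43445544e-05  1.76263074e+00] [ 0.48  0.38  1.73 -0.    1.03  0.29]
eye [278.42513923 153.00985687]
toe [277.33951793 246.62859316]
org [278.7620541  196.85087587]
0.86 13604 ((49.61933898925781, 119.71432495117188), (88.09078979492188, 190.19801330566406), 8.637131690979004)
0.59 2852 ((48.51572799682617, 328.0048828125), (44.394012451171875, 91.98255157470703), 17.241458892822266)
```

View pics/w1.png

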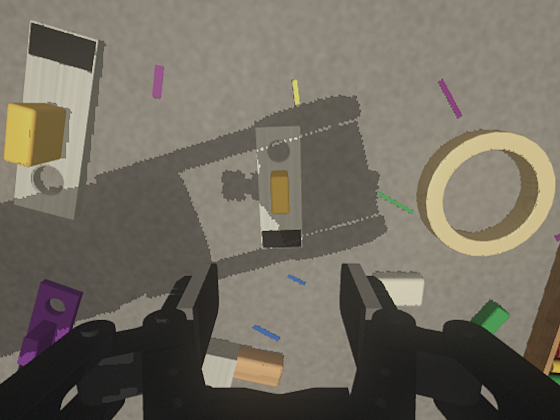

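The clip is seen upright between the fingers' axes. Its eye is at (278,151), the fin at (280,192) and the toe end at (281,247), and the prediction was within a few pixels. I'll refine this numerically.

```bash
python3 - <<'E'
from h import *
im=cv2.imread('pics/w1.png')
cv2.imwrite('pics/crop2.png',cv2.resize(im[110:260,220:340],None,fx=4.5,fy=4.5,interpolation=cv2.INTER_CUBIC))
hsv=cv2.cvtColor(im,cv2.COLOR_BGR2HSV)
sub=hsv[160:225,260:300]; m=(sub[...,1]>110)
p=np.argwhere(m)[:,::-1]+[260,160]; print(len(p),p.min(0),p.max(0),cv2.minAreaRect(p.astype(np.float32)))
for n,uv,z in [('eye',(278.5,151),8),('tl',(256,128),8),('tr',(298,126),8),('bl',(263,248),8),('br',(301,247),8)]: print(n,ray('wrist',uv,z).round(1))
for c in ((535,280,149.9),): print(proj('wrist',np.array(c)))
E
```

```text
749 [271 170] [288 213] ((279.5, 191.5), (43.0, 17.0), 90.0)
eye [528.7 310.6   8. ]
tl [507.3 325.2   8. ]
tr [540.3 333.3   8. ]
bl [531.8 224.3   8. ]
br [564.6 231.7   8. ]
[278.85584103 253.1868948 ]
```

View pics/crop2.png

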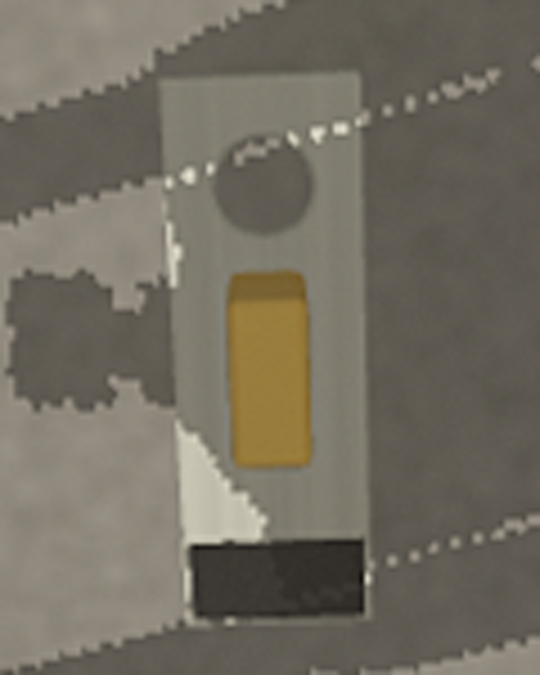

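The clip lies at yaw 0.227 with its origin at (535.7, 281.1). The measured sizes, 104 x 35 mm, agree with those given. I'm descending to grip the fin.

{"name": "servo_tool", "arguments": {
  "rows": [
    [45,[1,0.9,40],[0,0,-2]],
    [45,[0,0,40],[0,0,0]],
    [45,[0,0,38],[0,0,0]],
    [45,[0,0,15],[0,0,0]],
    [45,[0,0,5],[0,0,0]],
    [45,[0,0,0],[0,0,0]],
    [8,[0,0,0],[0,0,0]],
    [8,[0,0,0],[0,0,0]]
  ],
  "force": 40
}}

```text
clock: 3.62
eef_pos: [536.2, 281.3, 12.9]
tcp_rot: [3.14, -0.0, 1.797]
contact_force: [-1.9, -0.4, 7.2]
opening: 0.109
```

{"name": "servo_tool", "arguments": {
  "rows": [
    [8,[0,0,0],[0,0,0]],
    [8,[0,0,0],[0,0,0]],
    [8,[0,0,-30],[0,0,0]],
    [8,[0,0,-40],[0,0,0]],
    [8,[0,0,-40],[0,0,0]],
    [8,[0,0,0],[0,0,0]]
  ]
}}

```text
clock: 4.38
eef_pos: [537.9, 282.1, 125.6]
tcp_rot: [3.135, -0.002, 1.797]
contact_force: [-0.2, 0.3, 0.1]
opening: 0.091
```

```bash
python3 - <<'E'
from h import *
s=sense();print(s['clock'],s['eef_pos'],s['tcp_rot'],s['opening'],s['contact_force'])
shot('wrist','w2')
E
```

```text
4.375 [537.87664118 282.13913453 125.61349037] [ 3.13525043e+00 -1.63181572e-03  1.79654901e+00] 0.09103553112296063 [-0.17235802  0.33761902  0.12548552]
```

View pics/w2.png

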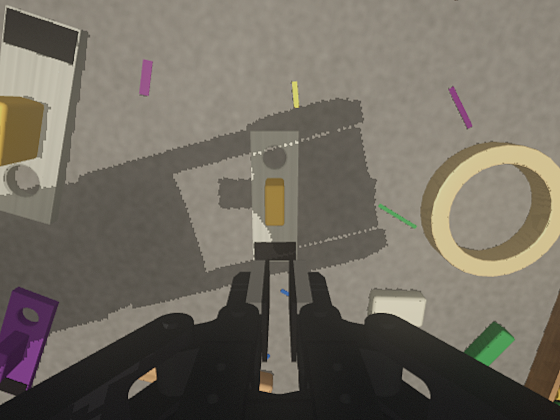

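The clip still lies on the table, with its eye at (274,157), its toe at (275,250) and nothing between the closed fingers at (282,270). The grasp slipped, so I'm re-measuring the clip.

```bash
python3 - <<'E'
from h import *
s=sense();print(s['clock'],s['eef_pos'],s['tcp_rot'],s['opening'],s['contact_force'])
im=cv2.imread('pics/w2.png')
cv2.imwrite('pics/crop3.png',cv2.resize(im[115:375,190:350],None,fx=3.2,fy=2.2,interpolation=cv2.INTER_CUBIC))
shot('top','top2')
for n,uv,z in [('eye',(274.5,157),8),('tl',(250,131),8),('tr',(299,131),8),('bl',(254,260),8),('br',(296,260),8),('fin',(275,199),38)]: print(n,ray('wrist',uv,z).round(1))
find('wrist',['clip','clip_eye'])
find('top',['clip'])
find('scene',['clip'])
t=cv2.imread('pics/top2.png')
a=cv2.imread('pics/top1.png')
E
```

```text
4.425 [536.66428001 281.48819154 123.63803599] [ 3.13822357e+00 -8.58410493e-04  1.79649457e+00] 0.09377752118394737 [-0.35014626  0.08260635 -0.55092869]
eye [525.9 309.9   8. ]
tl [504.1 324.5   8. ]
tr [539.2 332.6   8. ]
bl [528.1 224.6   8. ]
br [561.4 232.3   8. ]
fin [532.  285.8  38. ]
wrist clip 0.85 [353. 311.   8.] [ 41. 101.]
wrist clip 0.6 [526. 287.   1.] [269. 184.]
wrist clip 0.56 [346. 114.  12.] [ 19. 334.]
wrist clip_eye 0.97 [530. 280.   5.] [273. 195.]
wrist clip_eye 0.89 [351. 306.   3.] [ 42. 108.]
wrist clip_eye 0.89 [349. 110.   3.] [ 29. 333.]
top clip 0.72 [346.  95.   7.] [275. 325.]
top clip 0.61 [351. 234.   7.] [210. 321.]
top clip 0.55 [540. 264.   2.] [201. 233.]
top clip 0.27 [ 505. -168.   37.] [400. 253.]
scene clip 0.81 [355.  99.  10.] [229. 188.]
scene clip 0.69 [356. 288.  13.] [295. 166.]
scene clip 0.65 [541. 270.  10.] [333. 202.]
scene clip 0.42 [666. 202.  16.] [346. 240.]
```

View pics/crop3.png

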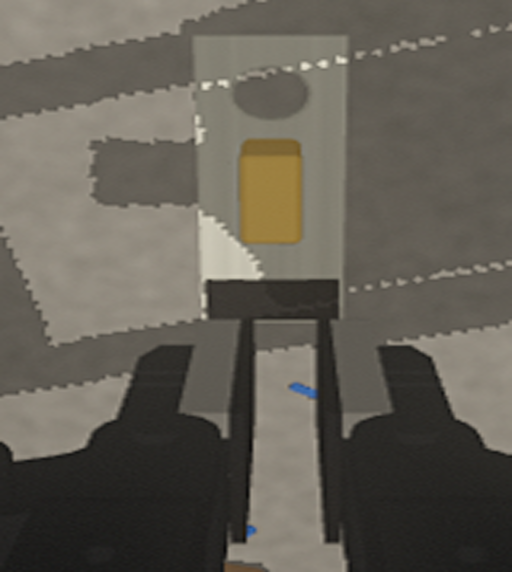

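No fin was between the fingers. In `w1` the finger gap spans 127 px for 50 mm, and the tip sits at row 263. Both put the real finger ends about 30 mm behind the reported TCP, so at TCP z = 13 they closed above the fin. I'll test this by descending gently with the jaws open 30 mm, over the plate and around the fin, and watching the force.

{"name": "servo_tool", "arguments": {
  "rows": [
    [30,[0,0,40],[0,0,0]],
    [30,[0,0,40],[0,0,0]],
    [30,[0,0,25],[0,0,0]],
    [30,[0,0,5],[0,0,0]],
    [30,[0,0,0],[0,0,0]],
    [30,[0,0,0],[0,0,0]]
  ]
}}

```text
clock: 5.42
eef_pos: [536.4, 281.4, 13.0]
tcp_rot: [3.14, -0.0, 1.796]
contact_force: [0.2, 0.4, -0.6]
opening: 0.355
```

{"name": "servo_tool", "arguments": {
  "rows": [
    [30,[0,0,3],[0,0,0]],
    [30,[0,0,3],[0,0,0]],
    [30,[0,0,0],[0,0,0]]
  ]
}}

```text
clock: 5.8
eef_pos: [535.5, 280.9, 5.8]
tcp_rot: [-3.141, 0.0, 1.796]
contact_force: [0.6, 0.6, -0.5]
opening: 0.355
```

{"name": "servo_tool", "arguments": {
  "rows": [
    [30,[0,0,3],[0,0,0]],
    [30,[0,0,3],[0,0,0]],
    [30,[0,0,0],[0,0,0]]
  ]
}}

```text
clock: 6.18
eef_pos: [535.4, 280.8, -0.5]
tcp_rot: [-3.141, 0.0, 1.796]
contact_force: [0.3, 0.3, -0.5]
opening: 0.353
```

```bash
python3 - <<'E'
from h import *
s=sense();print(s['clock'],s['eef_pos'],s['contact_force'])
a=shot('wrist','w3');b=shot('scene','s3')
p=proj('scene',s['eef_pos']);print(p, proj('scene',np.array([535.7,281.1,38])))
x,y=int(p[0]),int(p[1])
c=cv2.resize(b[max(0,y-110):y+40,x-90:x+90],None,fx=3.3,fy=3.3,interpolation=cv2.INTER_CUBIC)
print(max(0,y-110),x-90)
cv2.imwrite('pics/c3.png',c)
E
```

```text
6.175 [ 5.35406443e+02  2.80845858e+02 -4.98838844e-01] [ 0.34798737  0.31047395 -0.48692306]
[335.24068334 202.82663761] [336.54431193 188.70969902]
92 245
```

View pics/c3.png

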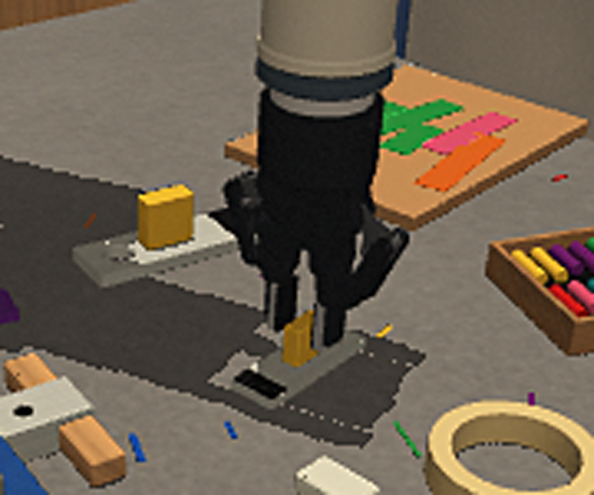

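The crop shows the fingertips at (283,330) and (330,345), straddling the fin and still about 15 mm above the plate while the TCP reads z = -0.5. So the reported TCP lies about 25 mm beyond the real finger ends. I'm lowering a bit more and closing.

{"name": "servo_tool", "arguments": {
  "rows": [
    [30,[0,0,4],[0,0,0]],
    [30,[0,0,3],[0,0,0]],
    [30,[0,0,0],[0,0,0]],
    [5,[0,0,0],[0,0,0]],
    [5,[0,0,0],[0,0,0]],
    [5,[0,0,0],[0,0,0]],
    [5,[0,0,0],[0,0,0]]
  ],
  "force": 40
}}

```text
clock: 7.15
eef_pos: [535.7, 281.0, -7.0]
tcp_rot: [3.141, -0.0, 1.797]
contact_force: [-0.2, -0.0, 0.3]
opening: 0.155
```

Opening 13.2 mm: the fin is gripped. I'm lifting, turning and carrying it to a spot short of the post.

{"name": "servo_tool", "arguments": {
  "rows": [
    [5,[0,0,-10],[0,0,0]],
    [5,[0,0,-25],[0,0,0]],
    [5,[0,0,-35],[0,0,0]],
    [5,[0,0,-35],[0,0,0]],
    [5,[0,0,-15],[0,0,8.5]],
    [5,[0,0,0],[0,0,9]]
  ]
}}

```text
clock: 7.9
eef_pos: [536.6, 281.5, 115.3]
tcp_rot: [3.139, -0.002, 1.486]
contact_force: [-0.2, 1.0, -2.6]
opening: 0.152
```

{"name": "servo_tool", "arguments": {
  "rows": [
    [5,[-25,6,0],[0,0,0]],
    [5,[-45,10.5,0],[0,0,0]],
    [5,[-52,12,0],[0,0,0]],
    [5,[-52,12,0],[0,0,0]],
    [5,[-52,12,0],[0,0,0]],
    [5,[-52,12,0],[0,0,0]],
    [5,[-45,10,0],[0,0,0]],
    [5,[-20,4.8,0],[0,0,0]]
  ]
}}

```text
clock: 8.9
eef_pos: [587.5, -69.5, 113.5]
tcp_rot: [3.141, 0.0, 1.489]
contact_force: [0.3, -0.9, -1.6]
opening: 0.158
```

{"name": "servo_tool", "arguments": {
  "rows": [
    [5,[0,0,0],[0,0,0]],
    [5,[0,0,0],[0,0,0]]
  ]
}}

```text
clock: 9.15
eef_pos: [587.1, -66.2, 112.9]
tcp_rot: [-3.141, -0.0, 1.491]
contact_force: [1.3, 0.5, -1.6]
opening: 0.153
```

```bash
python3 - <<'E'
from h import *
s=sense();print(s['clock'],s['eef_pos'],s['tcp_rot'],s['opening'],s['contact_force'])
shot('wrist','w4')
K,T=cal('wrist'); print(np.linalg.inv(T)[:3,3])
for n,p in [('post',(594,13,67)),('knob',(501,21,92))]: print(n,proj('wrist',np.array(p,float)))
E
```

```text
9.15 [587.08567612 -66.16530362 112.91161787] [-3.14113472e+00 -4.38945279e-04  1.49142746e+00] 0.15323233634581832 [ 1.27628643  0.49747621 -1.55573379]
[593.06474348   3.664334   280.61769419]
post [279.22082265  84.19649052]
knob [82.68791199 80.18927893]
```

View pics/w4.png

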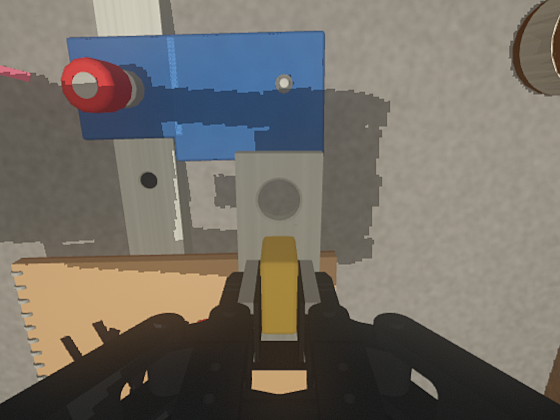

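The clip is held straight, with its eye at (279,199). The post tip is at (284,83), the knob's top face at (85,87) and the next hole at (149,180). I'll convert these to world positions.

```bash
python3 - <<'E'
from h import *
im=cv2.imread('pics/w4.png')
R=lambda uv,z: ray('wrist',uv,z)
post=R((284,83),67); knob=R((85,86.5),92.5); print('post',post,'knob',knob,'d',np.linalg.norm((post-knob)[:2]), 'yaw',np.arctan2(*(post-knob)[[1,0]]))
a=R((68,38),41);b=R((324,31),41); print('wing edge far yaw',np.arctan2(*(b-a)[[1,0]]),b-a, a,b)
c=R((324,151),41); print('wing corner pad side',c, 'right edge len',np.linalg.norm(b-c))
h=R((149,180),25); print('hole',h,'knob-hole',knob-h)
for z in (120,124,128,132): print('eye',z,R((279,199),z))
a=R((236,153),128);b=R((323,151.5),128); print('clip end w',b-a,np.arctan2(*(b-a)[[1,0]]),(a+b)/2)
# edges refine
g=cv2.cvtColor(im,cv2.COLOR_BGR2GRAY)
cv2.imwrite('pics/unused.png',im)
hsv=cv2.cvtColor(im,cv2.COLOR_BGR2HSV)
sub=hsv[65:100,268:300]; m=sub[...,1]<90; p=np.argwhere(m)[:,::-1]+[268,65]; print('post blob',len(p),p.mean(0),p.min(0),p.max(0))
sub=hsv[60:115,55:115]; m=sub[...,1]<90
n,l,st,ce=cv2.connectedComponentsWithStats(m.astype(np.uint8)); print([(s_[4],(c_+[55,60]).round(1)) for s_,c_ in zip(st[1:],ce[1:]) if s_[4]>30])
E
```

```text
post [596.61454175  13.40762198  67.        ] knob [501.7042352   18.07312195  92.5       ] d 95.02490821165792 yaw -0.04911740003117617
wing edge far yaw -0.05329581396291824 [ 1.49653976e+02 -7.98349079e+00  2.84217094e-14] [472.76763092  49.36855614  41.        ] [622.42160702  41.38506535  41.        ]
wing corner pad side [619.32897012 -28.15006184  41.        ] right edge len 69.60386711136822
hole [499.41944291 -40.76515373  25.        ] knob-hole [ 2.28479228 58.83827568 67.5       ]
eye 120 [589.933977   -37.16917948 120.        ]
eye 124 [590.01194516 -36.15226752 124.        ]
eye 128 [590.08991331 -35.13535556 128.        ]
eye 132 [590.16788147 -34.1184436  132.        ]
clip end w [35.15376119 -2.14940857  0.        ] -0.06106703776928794 [591.80388835 -15.69370442 128.        ]
post blob 279 [283.46236559  83.22580645] [275  74] [293  93]
[(np.int32(652), array([61.9, 91.8])), (np.int32(543), array([84.6, 84.8]))]
```

All distances check out: knob to post is 95.0 mm and knob to next hole is 58.9 mm. The easel's yaw is about -0.05. I'm moving the eye over the post and lowering the clip to just above the tip.

{"name": "servo_tool", "arguments": {
  "rows": [
    [5,[0,0,0],[0,0,-1.5]],
    [5,[15,1.5,0],[0,0,0]],
    [5,[20,2,0],[0,0,0]],
    [5,[14.7,1.2,0],[0,0,0]],
    [5,[0,0,20],[0,0,0]],
    [5,[0,0,18],[0,0,0]],
    [5,[0,0,8],[0,0,0]],
    [5,[0,0,0],[0,0,0]]
  ]
}}

```text
clock: 10.2
eef_pos: [594.2, -17.8, 66.1]
tcp_rot: [-3.14, 0.0, 1.517]
contact_force: [0.2, -1.0, -1.1]
opening: 0.153
```

{"name": "servo_tool", "arguments": {
  "rows": [
    [5,[0,0,0],[0,0,0]]
  ]
}}

```text
clock: 10.32
eef_pos: [595.2, -18.0, 67.3]
tcp_rot: [3.141, -0.0, 1.517]
contact_force: [0.5, -0.7, -1.1]
opening: 0.154
```

```bash
python3 - <<'E'
from h import *
s=sense();print(s['clock'],s['eef_pos'],s['tcp_rot'],s['opening'],s['contact_force'])
a=shot('wrist','w5')
print([proj('wrist',np.array([596.5,13.4,z])) for z in (67,)])
cv2.imwrite('pics/c5.png',cv2.resize(a[120:260,210:350],None,fx=4,fy=4,interpolation=cv2.INTER_CUBIC))
E
```

```text
10.325 [595.15127001 -18.02341651  67.32444822] [ 3.14091829e+00 -8.85054106e-06  1.51690728e+00] 0.15448173856325165 [ 0.47538139 -0.694951   -1.1254564 ]
[array([277.00312187, 189.52132911])]
```

View pics/c5.png

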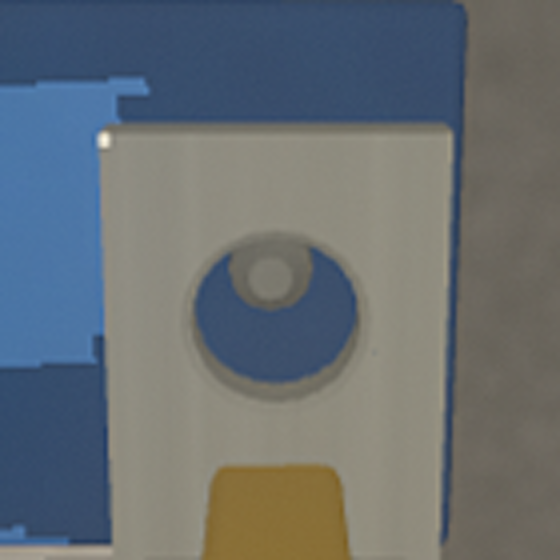

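Through the eye at crop (277,315) the post tip shows at (270,277). The parallax from the tilted view must be taken out, so I'm computing the real offset.

```bash
python3 - <<'E'
from h import *
s=sense();print(s['clock'],s['eef_pos'])
f=lambda x,y:(210+x/4-.375,120+y/4-.375)
print('eye top',ray('wrist',f(277,315),82.3),'eye z80',ray('wrist',f(277,315),80))
print('eye far rim top',ray('wrist',f(274,230),82.3),'near',ray('wrist',f(274,401),82.3),'l',ray('wrist',f(184,315),82.3),'r',ray('wrist',f(366,315),82.3))
print('lower rim near',ray('wrist',f(276,382),74.3))
print('end',ray('wrist',f(277,125),82.3))
print('post',ray('wrist',f(270,277),67))
E
```

```text
10.375 [595.23977136 -17.99503691  67.45427382]
eye top [597.31920648  13.04816204  82.3       ] eye z80 [597.29141689  12.46557813  80.        ]
eye far rim top [597.49201871  22.10129883  82.3       ] near [596.49526916   3.61572424  82.3       ] l [587.5727264   13.57184907  82.3       ] r [606.64786143  12.54692512  82.3       ]
lower rim near [596.69897263   3.30933158  74.3       ]
end [598.37592063  32.85267164  82.3       ]
post [596.57239289  13.69999281  67.        ]
```

The eye is at (597.1, 12.9) and the post at (596.6, 13.6), so they agree within 1 mm. I'm lowering the clip onto the post.

{"name": "servo_tool", "arguments": {
  "rows": [
    [5,[0.6,-0.5,5],[0,0,0]],
    [5,[0,0,8],[0,0,0]],
    [5,[0,0,8],[0,0,0]],
    [5,[0,0,0],[0,0,0]]
  ]
}}

```text
clock: 10.88
eef_pos: [593.5, -17.2, 44.9]
tcp_rot: [-3.14, 0.0, 1.517]
contact_force: [-0.7, 0.6, -1.1]
opening: 0.152
```

{"name": "servo_tool", "arguments": {
  "rows": [
    [5,[0,0,6],[0,0,0]],
    [5,[0,0,5],[0,0,0]],
    [5,[0,0,0],[0,0,0]],
    [5,[0,0,0],[0,0,0]]
  ]
}}

```text
clock: 11.38
eef_pos: [594.3, -17.2, 34.9]
tcp_rot: [3.142, 0.0, 1.517]
contact_force: [-0.0, 0.2, -1.2]
opening: 0.154
```

No contact beyond the clip's own weight, with the plate about 1 mm above the wing. I'm releasing it and lifting away.

{"name": "servo_tool", "arguments": {
  "rows": [
    [5,[0,0,1],[0,0,0]],
    [20,[0,0,0],[0,0,0]],
    [36,[0,0,0],[0,0,0]],
    [36,[0,0,0],[0,0,0]],
    [36,[0,0,-15],[0,0,0]],
    [36,[0,0,-30],[0,0,0]],
    [36,[0,0,-30],[0,0,0]],
    [36,[0,0,-15],[0,0,0]]
  ]
}}

```text
clock: 12.38
eef_pos: [595.4, -17.3, 126.4]
tcp_rot: [3.138, -0.0, 1.517]
contact_force: [-0.2, -0.0, -0.5]
opening: 0.416
```

{"name": "servo_tool", "arguments": {
  "rows": [
    [40,[10,-32,0],[0,0,0]],
    [40,[10.4,-32.4,0],[0,0,0]],
    [40,[10,-30,0],[0,0,0]],
    [40,[0,0,0],[0,0,0]],
    [40,[0,0,0],[0,0,0]]
  ]
}}

```text
clock: 13.0
eef_pos: [502.5, 18.1, 124.3]
tcp_rot: [3.14, -0.0, 1.517]
contact_force: [-0.1, -1.0, 0.5]
opening: 0.466
```

```bash
python3 - <<'E'
from h import *
s=sense();print(s['clock'],s['eef_pos'],s['tcp_rot'],s['opening'],s['contact_force'])
a=shot('wrist','w6')
for p in [(501.7,18.3,92.5),(596.6,13.6,67),(595.1,-17,79)]: print(proj('wrist',np.array(p)))
E
```

```text
13.0 [502.51585237  18.11538853 124.30412063] [ 3.14029053e+00 -1.95735727e-05  1.51746241e+00] 0.4664416619698725 [-0.06571322 -0.97104803  0.48012886]
[276.13906304 231.34569304]
[427.83555496 217.33009292]
[429.92991953 270.29908698]
```

View pics/w6.png

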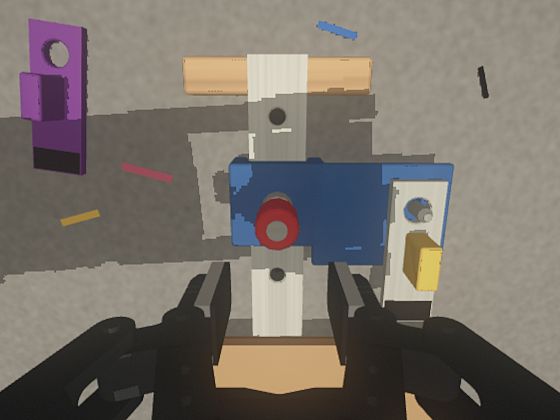

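The clip hangs on the post, with the post tip seen through the eye at (422,212) and the toe at (407,308) pointing at the pad. The knob at (277,231) is exactly where predicted. I'm descending around the knob and closing.

{"name": "servo_tool", "arguments": {
  "rows": [
    [40,[0,-0.5,20],[0,0,0]],
    [40,[0,0,28],[0,0,0]],
    [40,[0,0,20],[0,0,0]],
    [40,[0,0,10],[0,0,0]],
    [40,[0,0,4],[0,0,0]],
    [40,[0,0,0],[0,0,0]]
  ]
}}

```text
clock: 13.8
eef_pos: [501.6, 18.1, 42.1]
tcp_rot: [3.141, -0.0, 1.517]
contact_force: [1.0, -0.7, -0.0]
opening: 0.466
```

{"name": "servo_tool", "arguments": {
  "rows": [
    [15,[0,0,0],[0,0,0]],
    [15,[0,0,0],[0,0,0]],
    [15,[0,0,0],[0,0,0]],
    [15,[0,0,0],[0,0,0]]
  ],
  "force": 80
}}

```text
clock: 14.3
eef_pos: [501.4, 18.2, 42.1]
tcp_rot: [3.141, -0.0, 1.517]
contact_force: [-1.5, -0.2, 0.8]
opening: 0.274
```

```bash
python3 - <<'E'
from h import *
s=sense();print(s['clock'],s['eef_pos'],s['tcp_rot'],s['opening']*85.4,s['contact_force'])
E
```

```text
14.3 [501.36727619  18.19016599  42.11517941] [ 3.14099227e+00 -3.38458686e-05  1.51720302e+00] 23.361250891536056 [-1.52312031 -0.23612188  0.78595584]
```

{"name": "servo_tool", "arguments": {
  "rows": [
    [15,[0,0,-5],[0,0,0]],
    [15,[0,0,-5],[0,0,0]],
    [15,[0,0,-5],[0,0,0]],
    [15,[0,0,0],[0,0,0]],
    [15,[0,0,0],[0,0,0]]
  ]
}}

```text
clock: 14.92
eef_pos: [501.3, 18.2, 56.8]
tcp_rot: [3.141, -0.0, 1.517]
contact_force: [2.6, 0.3, -9.2]
opening: 0.272
```

The spring force reads 9.2 N, so the pin is drawn to about 19.5 mm. I'm sliding towards the pad.

{"name": "servo_tool", "arguments": {
  "rows": [
    [15,[-4,0,0],[0,0,0]],
    [15,[-8,0,0],[0,0,0]],
    [15,[-9,0,0],[0,0,0]],
    [15,[-9,0,0],[0,0,0]],
    [15,[-9,0,0],[0,0,0]],
    [15,[-9,0,0],[0,0,0]],
    [15,[-8,0,0],[0,0,0]],
    [15,[-4,0,0],[0,0,0]]
  ]
}}

```text
clock: 15.92
eef_pos: [497.9, -42.3, 56.9]
tcp_rot: [-3.142, 0.0, 1.517]
contact_force: [3.1, 1.1, -8.9]
opening: 0.272
```

{"name": "servo_tool", "arguments": {
  "rows": [
    [15,[0,0,0],[0,0,0]],
    [15,[0,0,0],[0,0,0]]
  ]
}}

```text
clock: 16.18
eef_pos: [497.9, -41.8, 56.9]
tcp_rot: [-3.142, 0.0, 1.517]
contact_force: [3.9, -1.8, -9.2]
opening: 0.273
```

```bash
python3 - <<'E'
from h import *
s=sense();print(s['clock'],s['eef_pos'],s['tcp_rot'],s['opening']*85.4,s['contact_force'],s['wrist_torque'])
E
```

```text
16.175 [497.91697477 -41.82508335  56.89925209] [-3.14158851e+00  3.03361807e-04  1.51735235e+00] 23.318100720438448 [ 3.90516214 -1.80514026 -9.22945129] [-0.31744719 -0.81047108 -0.06722571]
```

{"name": "servo_tool", "arguments": {
  "rows": [
    [15,[0,0,4],[0,0,0]],
    [15,[0,0,4],[0,0,0]],
    [15,[0,0,2],[0,0,0]],
    [15,[0,0,0],[0,0,0]]
  ]
}}

```text
clock: 16.68
eef_pos: [498.0, -41.7, 46.9]
tcp_rot: [-3.142, -0.0, 1.517]
contact_force: [2.2, -1.8, -2.9]
opening: 0.273
```

The force follows the spring line with the pin at about 9 mm, so it has entered the hole. I'm pressing home.

{"name": "servo_tool", "arguments": {
  "rows": [
    [15,[0,0,3],[0,0,0]],
    [15,[0,0,3],[0,0,0]],
    [15,[0,0,3],[0,0,0]],
    [15,[0,0,1],[0,0,0]],
    [15,[0,0,0],[0,0,0]],
    [15,[0,0,0],[0,0,0]]
  ]
}}

```text
clock: 17.42
eef_pos: [498.2, -41.7, 38.5]
tcp_rot: [3.141, -0.0, 1.517]
contact_force: [-6.3, -0.0, 24.3]
opening: 0.274
```

The press meets a firm stop at 24 N. Home was predicted at z of about 37.6 and it stopped at 38.5, with a 6 N side load, so I'm easing the side load to check it isn't jammed.

{"name": "servo_tool", "arguments": {
  "rows": [
    [15,[0,-0.4,0],[0,0,0]],
    [15,[0,0,0],[0,0,0]],
    [15,[0,0,0],[0,0,0]]
  ]
}}

```text
clock: 17.8
eef_pos: [498.2, -41.7, 38.4]
tcp_rot: [3.14, -0.0, 1.517]
contact_force: [-4.4, 0.6, 23.7]
opening: 0.275
```

```bash
python3 - <<'E'
from h import *
s=sense();print(s['clock'],s['eef_pos'],s['tcp_rot'],s['opening']*85.4,s['contact_force'],s['wrist_torque'])
E
```

```text
17.8 [498.18260309 -41.66019381  38.44420814] [ 3.14032846e+00 -6.16180176e-05  1.51721754e+00] 23.511530170597943 [-4.42402905  0.62822523 23.70364096] [0.05125577 0.67289399 0.04158054]
```

Easing the side load left the stop height and force unchanged (38.44 mm, 23.7 N), so this is the hard stop and not a jam. The offset from the prediction is within the ±1 mm float uncertainty, because closing the grip had already nudged the knob down. One last look.

```bash
python3 - <<'E'
from h import *
s=sense();print(s['clock'],s['eef_pos'],s['contact_force'])
b=shot('scene','s7'); w=shot('wrist','w7')
cv2.imwrite('pics/fin.png',np.hstack([cv2.resize(w[60:400,100:500],(400,340)),cv2.resize(b[140:310,100:300],(400,340),interpolation=cv2.INTER_CUBIC)]))
find('wrist',['clip_toe','pad_edge','clip'])
find('scene',['clip'])
e=np.array([498.2,-41.7,0]);x=np.array([.9987,-.05,0]);y=np.array([.05,.9987,0])
for n,p in [('pad_edge',e+95*x-55*y+[0,0,37]),('toe expected',e+95*x-85*y+[0,0,45]),('eye',e+95*x+[0,0,49])]: print(n,p.round(0),'wrist',proj('wrist',p).round(0),'scene crop',((proj('scene',p)-[100,140])*2+[400,0]).round(0))
E
```

```text
17.8 [498.18260309 -41.66019381  38.44420814] [-4.42402905  0.62822523 23.70364096]
wrist clip_toe 0.81 [583. -65.  48.] [459. 298.]
wrist clip_toe 0.33 [500. -36.  88.] [283. 294.]
wrist pad_edge 0.81 [510. -27.  43.] [301. 225.]
wrist clip 0.79 [585. -60.  46.] [464. 286.]
scene clip 0.86 [360. 287.  12.] [295. 167.]
scene clip 0.8 [352.  97.  10.] [228. 187.]
scene clip 0.58 [599. -85.  51.] [192. 262.]
pad_edge [ 590. -101.   37.] wrist [459. 349.] scene crop [564. 258.]
toe expected [ 589. -131.   45.] wrist [458. 407.] scene crop [528. 264.]
eye [593. -46.  49.] wrist [487. 262.] scene crop [623. 226.]
```

View pics/fin.png

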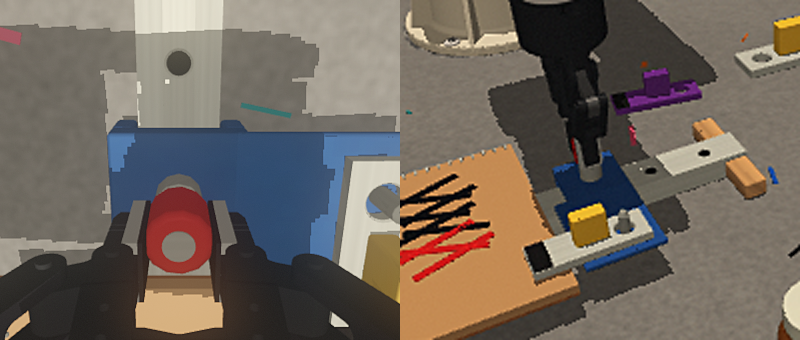

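The right half shows the clip on the post at (625,220), its black toe at (538,262) well over the pad's edge, and the carriage one hole on. The left half shows the knob at (180,235) gripped between the fingers. I'm handing in while still pressing.

```bash
python3 -c "
from rig import *
s=sense();print(s['clock'],s['contact_force'],s['opening'])
print(sign_off())"
```

```text
18.1 [-3.94928796  0.40199144 23.80440091] 0.271528240822525
the job is handed in; nothing more can be done
None
```

The job is done and handed in at 18.1 s. The small aluminium clip hangs by its eye on the carriage post with its toe over the pad. The carriage is one hole nearer the pad, and the arm is still gripping the red knob and pressing it down at about 24 N.

- **Passed:** the last picture shows the clip on the post and the toe past the pad's edge. The knob moved 60.1 mm along the mast. On the way down the force followed the spring, so the pin had entered the hole before it reached a firm stop.
- **Failed at first:** my first grasp closed above the clip's fin. The real finger ends sit about 25 mm behind the reported TCP, and once I allowed for that the second grasp held.
- **Disagreed:** the knob stopped at TCP z of about 38.4 mm, where I had predicted 37.6 mm. I took this as fully home, because easing the side load changed neither the height nor the force. The trained network also put the clip's toe about 65 mm away from where the picture shows it, so I relied on the picture.

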